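# Put the spatula away and take the batch temperature through the lid port

### The job

The mixing spatula has been left standing in the port of the lidded pot: draw it out, slide its blade down, without dropping it, into the empty slot of the tool rack until it is fully home, and let go of it. Then take the stem thermometer from the rack and lower its stem down through the port, never touching the pot with it, until the tip is about 25 mm above the pot's floor. Finish while still holding the thermometer there, upright, still and centred in the port; leave the pot, the spare spatula and everything else on the bench where they are.

Things in the scene. Friction and masses are not known exactly. Their poses are not given: they have to be found in the camera images.
- pot: Round stainless pot, 110 mm across and 98 mm high to the top of its flat clipped-on lid (116 mm across); about 1.4 kg, standing loose. Two wire loop handles at its sides at 72 mm height reach 80 mm from its axis. Origin at the centre of its underside, z up; its inner floor is 3 mm above that.
- port (a point): Centre of the mouth of the port in the pot's lid: a round bush 34 mm across outside, with a vertical bore 17 mm across and 28 mm long, standing up 14 mm above the lid, in the lid's middle. This point lies 112 mm above the pot's underside, so 109 mm above its inner floor; axes are the pot's, z up.
- spatula_center (a point): Centre of the black grip of the mixing spatula, which at the start stands upright in the pot's port, the grip's lower end (shoulder) resting on the bush. Grip 12 mm thick (x) by 30 mm wide (y) by 56 mm high (z); below it a steel blade 3 mm thick (x), 14 mm wide (y), 95 mm long, its tip 123 mm below this point. z points up from blade to grip. About 60 g.
- rack: Aluminium tool rack fixed to the bench, 72 mm deep (x) by 200 mm wide (y), open at front and back; its flat top, a 6 mm sheet, is 118 mm above the bench. In a row along y the top has a round hole 11 mm across (y = -65 mm, thermometer), the empty slot (y = 0) and a second slot (y = +65 mm, spare spatula); the tools standing in it reach up to 180 mm above the bench. Origin at the centre of its underside, z up.
- slot (a point): Centre of the mouth of the rack's empty slot, at the level of the rack's top. The slot is a through cut 8 mm (x) by 20 mm (y); axes are the rack's, z up. A spatula is fully home when its shoulder rests on the rack's top, the centre of its grip then 28 mm above this point and its thickness along the slot's x.
- thermometer_center (a point): Centre of the white box-shaped head of the digital stem thermometer, which at the start hangs upright in the rack's round hole, the head's underside on the rack's top. Head 18 mm (x) by 26 mm (y) by 62 mm high (z); below it a straight round steel stem 6 mm across and 108 mm long on the head's axis. z points up from stem to head. About 70 g.
- thermometer_tip (a point): Lower end of the thermometer's stem, 139 mm straight below the centre of its head; same axes.
- spare_spatula_center (a point): Centre of the grip of the spare spatula, same make as the mixing spatula, standing home in the rack's other slot; it stays there.
- cream_jar: White lidded jar, 48 mm across, 45 mm high, between pot and rack. Origin at the centre of its underside.
- amber_bottle: Small brown bottle, 38 mm across, 85 mm high, between pot and rack, nearer the robot. Origin at the centre of its underside.
- beaker: Empty glass beaker, 64 mm across, 80 mm high, behind pot and rack. Origin at the centre of its underside.
- powder_jar: White jar with a blue cap, 64 mm across, 100 mm high, behind pot and rack. Origin at the centre of its underside.
- weigh_dish: Low white dish, 76 mm across, 22 mm high, near the robot. Origin at the centre of its underside.
- dropper_bottle: Brown bottle with a white cap, 44 mm across, 90 mm high, off to the left. Origin at the centre of its underside.

How it is judged:
By the outcome, as a careful person would: the job done as asked, in the order asked, and still so for the second after the job is handed in, while the arm keeps its last pose, push and grip.
It also fails if it takes over 67 s, if anything falls off the work surface, if the arm or the gripper's body presses on something with over 40 N, if the wrist force passes 120 N, or if a joint passes its speed limit or range.

### The arm

A 7-joint arm with a two-finger parallel gripper is mounted at the origin on the work surface. World frame = base frame: x ahead of the robot, y to its left, z up, the work surface at z = 0. Lengths are in mm, angles in rad, forces in N, time in s.
With the tool pointing down it reaches from about 400 to 850 mm from the base axis. Payload 4.4 kg.
Tool frame: the origin (TCP) lies between the finger pads; the fingertips stand 22 mm ahead of it and the grasp point (between the pads) lies 3 mm ahead of it; z points along the fingers, y is the line along which they close (so a half turn about z gives the same grasp; the last joint's range is limited). The gripper opens to 94 mm and grips with 3 to 60 N. Pads are 16 mm wide; open, the fingers measure 119 mm over their backs; the gripper's body (75 mm by 177 mm) begins 78 mm behind the grasp point.
Start: joints at [1.056, 0.628, 0.038, 1.517, -0.027, 0.996, -0.02], TCP at [282.054, -585.631, 203.078] pointing down, gripper open.
Joint ranges: [-3.06, 3.06], [-0.37, 2.12], [-1.25, 1.32], [0.18, 2.47], [-1.1, 4.24], [0.23, 1.98], [-2.94, 2.94]. Speed limits (rad/s): [2.57, 2.57, 3.14, 3.14, 3.14, 3.14, 3.14].

### API

Orientations are given as a unit quaternion [x, y, z, w].
In Python, from rig import bot gives the robot as it stands.
- The arm moves only by the shell command python3 -m inch 'ROWS' [FORCE]. ROWS is JSON, a list that holds one entry, the list of rows, each a list of 5 numbers: the shift along the tool's x, y, z in m, then the turn about the tool's z in rad, then the finger opening in m, from 0 to 0.094. In form: [[[dx, dy, dz, spin, gripper], ...]]. A call has 1 to 20 rows; each row is the pose to reach, as a shift and turn from the pose commanded when the call began, along the tool's axes at that moment; what a row does not reach only later rows make up. A row lasts 1/10 s, in which the tool goes at most 50 mm and 8.59 degrees, less where a joint would pass 70% of its speed; a pose out of reach is approached as far as the arm can. A call with a gripper value outside its range is refused whole. The fingers move at their own pace and stop on an object; FORCE is the grip in N (left out, the last holds). Time passes only in rows, so rows that repeat a pose let the fingers close. It gives the time, the measured TCP pose, the force, the opening and the grip force at its end, in the units of the state.
- bot.state(): the state, without advancing time (a new reading comes with each control period).
- bot.grab_frame(name): name is "scene" or "top" or "wrist"; returns a dict with "image" (400x640x3 uint8, blue, green, red), "range_z" (400x640 float32, mm along the optical axis (not along the pixel's ray), 0 where there is no reading), "intrinsics" (3x3 intrinsics, pixels), "R" (3x3) and "t" (3): a world point X has camera coordinates R X + t; the wrist camera has in their place "T_tool_cam" (4x4, takes a point from camera to tool coordinates, whose origin is the TCP and whose axes are the flange's). Camera axes: x right, y down, z forward; pixel columns grow to the right and rows downward; lengths in mm; the calibration is good to about 2 mm. The wrist camera is an equidistant fisheye: a pixel r from the principal point sees the ray r / f radians off the axis. A picture is of the moment at which its call begins: read the wrist's pose just before it.
- bot.close_job(): hands the job in; it is judged then, once.
Trained networks look in the newest picture that a camera, given by its name, has taken for a name from the list of things; names that differ only in an ending like _2 or _b are one class to them, and where a whole thing is asked for, a point or a joint stands for the part that bears it (a point fixed in the world has none). Each returns a list of dicts, best first, with "p" (0 to 1); they miss things now and then, are a little off and sometimes report something else, mostly with a low value. They report only what shows in the picture. A call takes as long as a camera call.
- bot.recognise(camera, query): "extent" ([left, top, right, bottom] in pixels, round what is visible of it).
- bot.place_of(camera, query): "xy" ([column, row] in pixels: a listed point, or the origin of a listed thing).
The state is a dict: "time": time; "qpos": joint angles; "joint_vel": joint speeds; "effort": joint torques, N m; "eef_pos": TCP position; "orientation": TCP orientation; "force": force on the tool from outside, world axes, zero at the start; "ft_torque": the same for the moment, N m; "width": opening from 0.0 (shut) to 1.0 (fully open); "grip_force": force on a finger pad.
Only numpy, scipy, OpenCV 4.12 (cv2) and the standard library are available. Lean on these libraries where they do the work, as an engineer would, in place of code of your own. Each camera call takes 0.05 s, during which the arm holds its last target. There are 200 camera calls.

## Working session

There is one attempt and no reset: what is moved stays moved. The work goes in short steps, Python scripts to look and compute and a shell command to move; the robot and the scene stay as the last step left them, time stands still between calls to the robot, and variables do not carry over. Pictures are saved under pics/ and viewed, at most 10 in all, crops included, and the job is handed in when it is done.

```bash
ls; mkdir -p pics; cat > h.py <<'E'
import numpy as np, cv2
from rig import bot
from scipy.spatial.transform import Rotation as Rn
def frames():
    F={}
    for c in ("scene","top"):
        F[c]=bot.grab_frame(c)
    return F
def ray(f,uv):
    K=np.array(f["intrinsics"]);R=np.array(f["R"]);t=np.array(f["t"])
    d=R.T@np.linalg.solve(K,[uv[0],uv[1],1]);return -R.T@t,d/np.linalg.norm(d)
def tri(rs):
    A=sum(np.eye(3)-np.outer(d,d) for o,d in rs);b=sum((np.eye(3)-np.outer(d,d))@o for o,d in rs)
    X=np.linalg.solve(A,b);return X,[np.linalg.norm((np.eye(3)-np.outer(d,d))@(X-o)) for o,d in rs]
def wray(f,uv,st):
    K=np.array(f["intrinsics"]);T=np.array(f["T_tool_cam"])
    a=np.array([(uv[0]-K[0,2])/K[0,0],(uv[1]-K[1,2])/K[1,1]]);th=np.linalg.norm(a)
    d=np.r_[np.sin(th)*a/th,np.cos(th)]
    R=Rn.from_quat(st["orientation"]).as_matrix();p=np.array(st["eef_pos"])
    return R@T[:3,3]+p,R@T[:3,:3]@d
E
python3 - <<'E'
from h import *
print(bot.state())
F=frames()
cv2.imwrite("pics/scene.png",F["scene"]["image"]);cv2.imwrite("pics/top.png",F["top"]["image"])
for q in "pot port spatula_center rack slot thermometer_center thermometer_tip spare_spatula_center cream_jar amber_bottle beaker powder_jar weigh_dish dropper_bottle".split():
    rs=[];s=""
    for c in F:
        r=bot.place_of(c,q)
        s+=f" {c}:"+";".join(f"{np.round(x['xy'],1)} {x['p']:.2f}" for x in r[:2])
        if r: rs.append(ray(F[c],r[0]["xy"]))
    if len(rs)==2:
        X,e=tri(rs); s+=f" X={np.round(X,1)} e={np.round(e,1)}"
    print(q,s)
E
```

```text
pics
{'time': 0.0, 'qpos': array([ 1.05617634,  0.6293403 ,  0.03842104,  1.51830908, -0.02697786,
        0.99633427, -0.01999337]), 'joint_vel': array([-4.85969530e-04,  4.42618425e-05, -1.25336219e-03, -1.85578262e-03,
        1.00104616e-03, -1.45832228e-04,  3.38189075e-04]), 'effort': array([-1.01326645e-03, -5.49745131e+01,  1.14357144e+00, -1.86638761e+01,
       -5.21572935e-02,  2.36450956e-02,  1.71890229e-04]), 'eef_pos': array([ 281.78315946, -585.01615504,  202.17639368]), 'orientation': array([ 9.74921034e-01,  2.22549095e-01, -2.22932441e-04, -9.09866453e-04]), 'force': array([ 0.05036327, -0.03026128, -0.59983783]), 'ft_torque': array([ 0.01007518, -0.00279317, -0.02241845]), 'grip_force': 0.0, 'width': 0.9984921235924198}
pot  scene:[364.2 240.7] 0.79 top:[197.2 221.5] 0.29 X=[537.2 336.5  -2.5] e=[105.9 105.9]
port  scene:[367.3 206. ] 0.95 top:[265.6 203.2] 0.80 X=[569.8 235.4 110.1] e=[4.5 4.5]
spatula_center  scene:[369. 197.] 0.63;[285.3 210.2] 0.52 top:
rack  scene:[198.3 234. ] 0.85 top:[434.7 226.7] 0.60 X=[ 532.7 -223.4    4. ] e=[1.1 1.1]
slot  scene:[189.
[... 314 characters left out ...]
16.4 190.7] 0.63 top:[421.3 224.5] 0.68 X=[ 518.5 -157.9  135.4] e=[1.3 1.3]
cream_jar  scene:[275.8 256.1] 0.63;[215.4 189.8] 0.42 top:[356.8 191.4] 0.76 X=[630.7  -7.4   1.7] e=[1.9 1.9]
amber_bottle  scene:[280.6 210.2] 0.62 top:[351.3 257.5] 0.49 X=[441.6   5.7   8.1] e=[3.7 3.7]
beaker  scene:[226.5 295. ] 0.57;[205.5 194.7] 0.55 top:[393.6 151.4] 0.76 X=[ 754.9 -119.4   -6. ] e=[6. 6.]
powder_jar  scene:[309.1 283.7] 0.72 top:[326.8 150.4] 0.58 X=[747.   77.5  14.7] e=[4.8 4.8]
weigh_dish  scene:[208.1 196.4] 0.56 top:[436. 293.] 0.74;[357.8 192.7] 0.43 X=[ 349.7 -221.3    0.7] e=[2.4 2.4]
dropper_bottle  scene:[434.9 226. ] 0.73 top:[195.6 220.6] 0.66 X=[535.  439.2   9.2] e=[8.3 8.3]
```

```bash
python3 - <<'E'
import cv2
a=cv2.imread("pics/scene.png")[140:340,120:460];b=cv2.imread("pics/top.png")[120:320,170:510]
cv2.imwrite("pics/both.png",cv2.vconcat([cv2.resize(a,None,fx=1.5,fy=1.5,interpolation=2),cv2.resize(b,None,fx=1.5,fy=1.5,interpolation=2)]))
E
```

```text
(no output)
```

View pics/both.png

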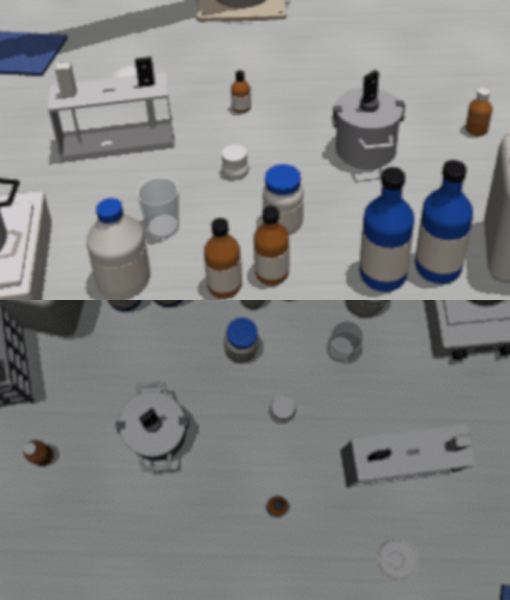

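The images show the rack on the right of the top view, with the thermometer at its -y end, the slot in the middle and the spare at +y. The pot is on the left, with the spatula turned in its port and the handles along x. Next I'll look from close up with the wrist camera.

```bash
python3 -m inch '[[[0.28,-0.20,-0.15,0,0.094],[0.28,-0.20,-0.15,0,0.094],[0.28,-0.20,-0.15,0,0.094],[0.28,-0.20,-0.15,0,0.094],[0.28,-0.20,-0.15,0,0.094],[0.28,-0.20,-0.15,0,0.094],[0.28,-0.20,-0.15,0,0.094],[0.28,-0.20,-0.15,0.27,0.094],[0.28,-0.20,-0.15,0.27,0.094],[0.28,-0.20,-0.15,0.27,0.094],[0.28,-0.20,-0.15,0.27,0.094]]]'
cat >> h.py <<'E'
def wl(name,qs):
    st=bot.state();f=bot.grab_frame("wrist");out={}
    cv2.imwrite(f"pics/{name}.png",f["image"])
    np.savez(f"{name}.npz",**{k:np.array(v) for k,v in f.items()},eef_pos=st["eef_pos"],orientation=st["orientation"])
    R=Rn.from_quat(st["orientation"]).as_matrix()
    print(np.round(st["eef_pos"],1),"yaw x",np.degrees(np.arctan2(R[1,0],R[0,0])).round(2),"z",R[:,2].round(3))
    for q in qs:
        r=bot.place_of("wrist",q)
        print(q,[(np.round(x["xy"],1).tolist(),round(x["p"],2)) for x in r[:3]])
E
python3 - <<'E'
from h import *
wl("w1","slot rack thermometer_center spare_spatula_center".split())
f=np.load("w1.npz");print(f["intrinsics"],f["T_tool_cam"].round(3))
E
```

```text
time: 2.6
eef_pos: [447.1, -284.3, 353.0]
orientation: [0.996, 0.09, -0.0, 0.0]
force: [0.1, -0.6, 0.2]
width: 1.001
grip_force: 0.0
[ 447.1 -284.3  353. ] yaw x 10.37 z [-0.001 -0.    -1.   ]
slot [([287.5, 106.6], 0.74)]
rack [([291.1, 112.5], 0.91)]
thermometer_center [([336.7, 110.7], 0.73)]
spare_spatula_center [([230.5, 106.0], 0.81), ([286.8, 106.6], 0.48)]
[[309.70691629   0.         319.80316468]
 [  0.         309.70691629 198.47389697]
 [  0.           0.           1.        ]] [[-1.00000e-03 -9.73000e-01 -2.29000e-01  6.60790e+01]
 [ 1.00000e+00 -1.00000e-03 -0.00000e+00  8.01000e-01]
 [-0.00000e+00 -2.29000e-01  9.73000e-01 -1.81722e+02]
 [ 0.00000e+00  0.00000e+00  0.00000e+00  1.00000e+00]]
```

View pics/w1.png

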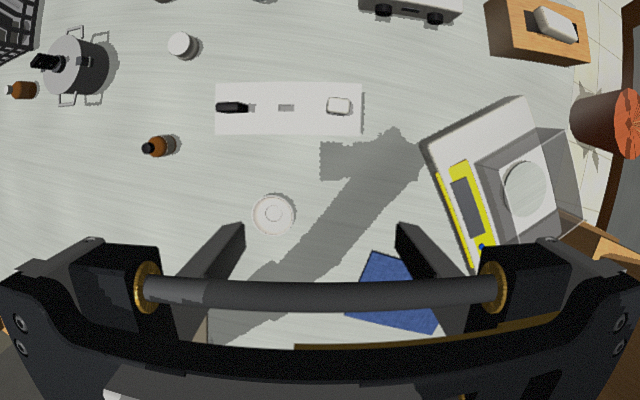

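The rack runs level across the wrist view, so its yaw is about 10°. The slot is at (286,107), the spare at (232,107), the thermometer at (338,105), and the pot with the spatula at (70,65). Next is a second, nearer view.

```bash
python3 -m inch '[[[0.02,-0.06,0.08,0,0.094],[0.02,-0.06,0.08,0,0.094],[0.02,-0.06,0.08,0,0.094],[0.02,-0.06,0.08,0,0.094]]]' >/dev/null
python3 - <<'E'
from h import *
wl("w2","slot rack thermometer_center spare_spatula_center".split())
im=cv2.imread("pics/w2.png");cv2.imwrite("pics/w2c.png",cv2.resize(im[20:200,200:440],None,fx=3,fy=3,interpolation=cv2.INTER_NEAREST))
E
```

```text
[ 456.2 -221.   272.4] yaw x 10.34 z [-0.002  0.001 -1.   ]
slot [([335.8, 120.4], 0.89)]
rack [([327.9, 120.5], 0.83)]
thermometer_center [([400.1, 125.8], 0.77)]
spare_spatula_center [([269.4, 120.4], 0.93), ([335.7, 122.9], 0.4), ([304.0, 241.1], 0.3)]
```

View pics/w2c.png

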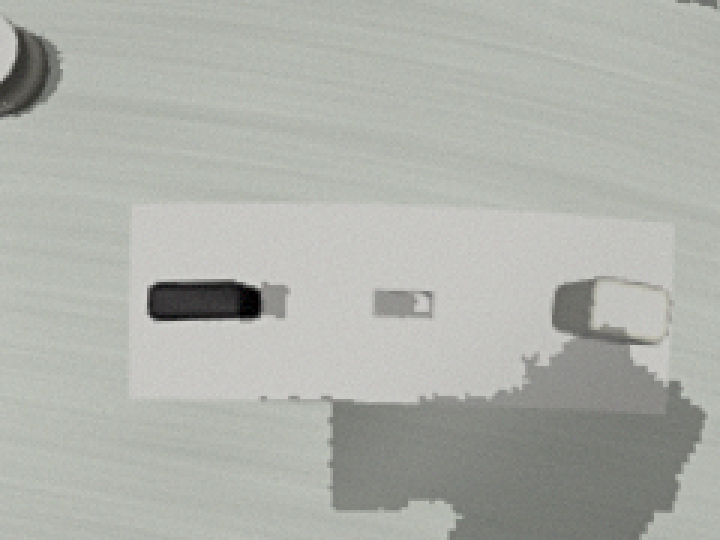

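The crop shows the slot centred at about px (334.7,121.3), the spare on its left and the thermometer head on its right, tilted only by perspective. Rack corners are at crop (130,203), (675,224), (667,414) and (130,398).

```bash
cat >> h.py <<'E'
def W(n,uv):
    f=np.load(n+".npz");return wray(f,uv,f)
def onz(r,z): o,d=r;return o+d*(z-o[2])/d[2]
def dep(n,uv):
    f=np.load(n+".npz");u,v=np.round(uv).astype(int)
    z=np.median(f["range_z"][v-1:v+2,u-1:u+2]);o,d=wray(f,uv,f)
    c=Rn.from_quat(f["orientation"]).as_matrix()@f["T_tool_cam"][:3,2]
    return o+d*z/(d@c)
E
python3 - <<'E'
from h import *
c=lambda x,y:(200+(x-.5)/3,20+(y-.5)/3)
print("slot",tri([W("w1",(287,106.9)),W("w2",c(404,304))]),onz(W("w2",c(404,304)),118))
print("therm",tri([W("w1",(336.7,110.7)),W("w2",(400.1,125.8))]),"spare",tri([W("w1",(230.5,106)),W("w2",(269.4,120.4))]))
P=[onz(W("w2",c(*p)),118)[:2] for p in [(130,203),(675,224),(667,414),(130,398)]]
P=np.array(P);print(P.round(1),P.mean(0))
for a,b in ((0,1),(3,2),(3,0),(2,1)):
    v=P[b]-P[a];print(np.linalg.norm(v),np.degrees(np.arctan2(v[1],v[0])))
S=[onz(W("w2",c(*p)),118)[:2] for p in [(374,290),(434,290),(434,318),(374,318)]];print(np.round(S,1))
# slot long-axis + thermometer head top corners at z=180
H=np.array([onz(W("w2",c(*p)),180)[:2] for p in [(596,279),(668,286),(664,340),(590,334)]]);print("head",H.round(1),H.mean(0))
for p in ((250,360),(404,270),(500,300)): print("rack top depth",dep("w2",c(*p)))
print("head top depth",dep("w2",c(630,308)),"spare",dep("w2",c(195,300)))
G=np.array([onz(W("w2",c(*p)),174)[:2] for p in [(150,284),(237,284),(240,318),(150,318)]]);print("spare",G.round(1),G.mean(0))
E
# go look over pot
python3 -m inch '[[[-0.05,0.0,-0.10,0,0.094],[-0.05,-0.1,-0.10,0,0.094],[0,-0.41,-0.10,0,0.094],[0,-0.41,-0.10,0,0.094],[0,-0.41,-0.10,0,0.094],[0,-0.41,-0.10,0,0.094],[0,-0.41,-0.10,0,0.094],[0,-0.41,-0.10,0,0.094],[0,-0.41,-0.10,0,0.094],[0,-0.41,-0.10,0,0.094],[0,-0.41,-0.10,0,0.094],[0,-0.41,-0.10,0,0.094],[0,-0.41,-0.10,0,0.094],[0,-0.41,-0.10,0,0.094]]]' | head -2
python3 - <<'E'
from h import *
wl("w3","port spatula_center pot".split())
im=cv2.imread("pics/w3.png");cv2.imwrite("pics/w3c.png",cv2.resize(im[0:200,200:440],None,fx=3,fy=3,interpolation=cv2.INTER_NEAREST))
E
```

```text
slot (array([ 531.01846828, -224.60848895,  112.16796745]), [np.float64(0.6970825126623509), np.float64(0.697082512662216)]) [ 530.17901113 -224.27022684  118.        ]
therm (array([ 537.63802585, -290.58376378,  139.48554181]), [np.float64(1.0468024110690601), np.float64(1.0468024110690088)]) spare (array([ 520.00062668, -163.60214663,  171.25929674]), [np.float64(0.4864125307668707), np.float64(0.48641253076713115)])
[[ 551.  -119.4]
 [ 581.1 -317.7]
 [ 510.3 -329.1]
 [ 479.7 -131.1]] [ 530.52087138 -224.32932592]
200.60961930452794 -81.36961491199621
200.3496520596447 -81.21416210387294
72.28787890743648 9.373862519853468
71.74140949829713 9.171302788344319
[[ 533.2 -212.8]
 [ 537.2 -233.9]
 [ 527.2 -235.8]
 [ 523.2 -214.6]]
head [[ 547.7 -276.5]
 [ 550.8 -299.2]
 [ 534.4 -301.3]
 [ 531.  -277.9]] [ 540.96877984 -288.72549326]
rack top depth [ 500.55815126 -173.17570427  117.77869808]
rack top depth [ 542.32847105 -222.060415    117.51392462]
rack top depth [ 538.36173855 -258.06097108  118.00214417]
head top depth [ 541.42561442 -288.50845577  180.41333191] spare [ 519.4243723  -159.68572672  173.91661548]
spare [[ 522.2 -145.1]
 [ 526.2 -171.6]
 [ 516.1 -174.2]
 [ 512.  -146.8]] [ 519.12745014 -159.39503144]
time: 4.9
eef_pos: [384.1, 180.5, 373.1]
[384.1 180.5 373.1] yaw x 10.06 z [ 0.    -0.001 -1.   ]
port [([316.8, 37.1], 0.72)]
spatula_center [([422.4, 153.3], 0.33)]
pot [([312.1, 56.5], 0.82)]
```

View pics/w3c.png

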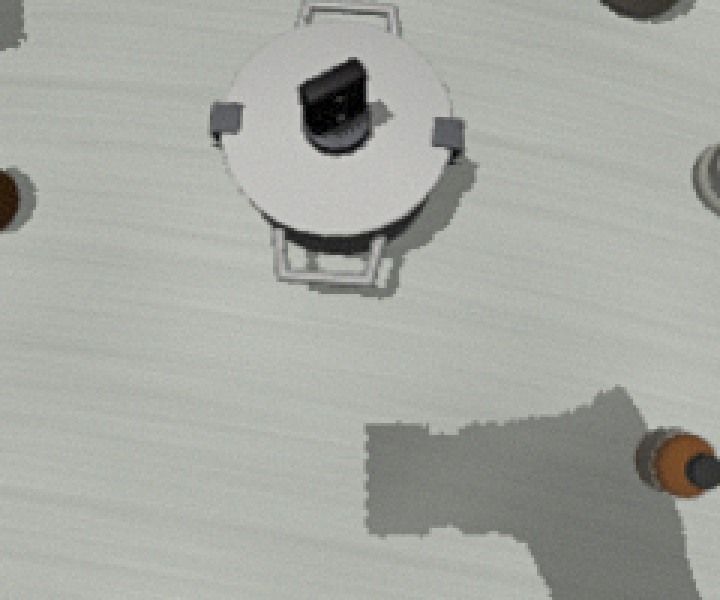

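Rack yaw is 8.8° and the slot is at (530.2,-224.3,118). The thermometer and spare sit where that predicts. The crop shows the pot lid centred near (338,135), with the spatula grip's top edge running from (300,90) to (362,62). I'll take a closer view.

```bash
python3 -m inch '[[[0.13,-0.03,0.04,0,0.094],[0.13,-0.03,0.04,0,0.094],[0.13,-0.03,0.04,0,0.094],[0.13,-0.03,0.04,0,0.094],[0.13,-0.03,0.04,0,0.094]]]' | head -2
python3 - <<'E'
from h import *
wl("w4","port spatula_center pot".split())
im=cv2.imread("pics/w4.png");cv2.imwrite("pics/w4c.png",cv2.resize(im[50:200,220:420],None,fx=4,fy=4,interpolation=cv2.INTER_NEAREST))
E
```

```text
time: 5.6
eef_pos: [505.9, 234.5, 332.0]
[505.9 234.5 332. ] yaw x 10.23 z [-0.003 -0.001 -1.   ]
port [([338.0, 125.1], 0.68)]
spatula_center [([337.8, 125.8], 0.8)]
pot [([333.7, 125.8], 0.85), ([541.9, 197.2], 0.69)]
```

View pics/w4c.png

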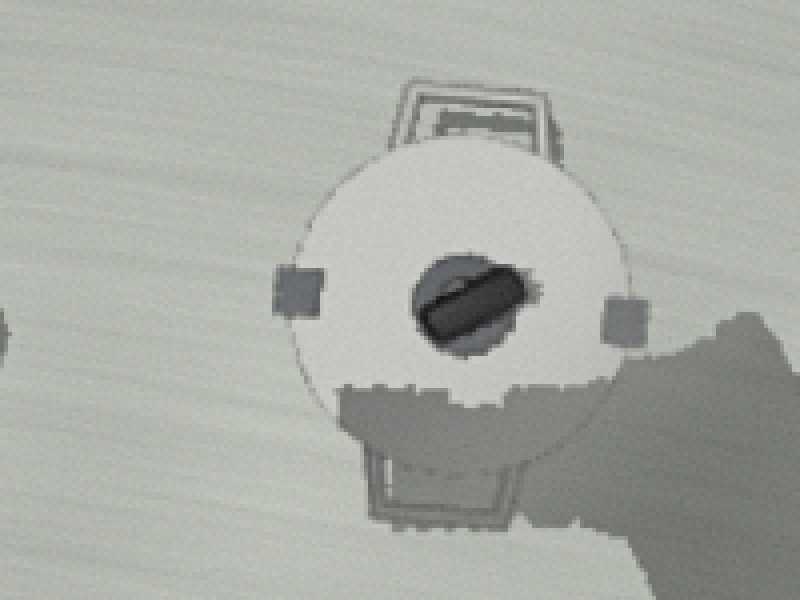

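The near-vertical view shows the bush at about crop (466,305), the grip's top face from (425,325) to (522,280), and the lid circle from about x 291–632, y 137–477.

```bash
python3 - <<'E'
from h import *
c=lambda x,y:(220+(x-.5)/4,50+(y-.5)/4)
L=np.array([onz(W("w4",c(*p)),98)[:2] for p in [(291,270),(632,285),(470,137),(455,477),(360,170),(590,190),(340,420),(580,440)]])
A=np.c_[2*L,np.ones(len(L))];s=np.linalg.lstsq(A,(L**2).sum(1),rcond=None)[0];print("lid",s[:2],np.sqrt(s[2]+s[:2]@s[:2]))
B=np.array([onz(W("w4",c(*p)),112)[:2] for p in [(412,305),(466,254),(466,356),(430,268),(500,345)]])
A=np.c_[2*B,np.ones(len(B))];s=np.linalg.lstsq(A,(B**2).sum(1),rcond=None)[0];print("bush",s[:2],np.sqrt(s[2]+s[:2]@s[:2]))
im=cv2.imread("pics/w4.png").max(2);m=np.zeros_like(im);m[112:140,320:358]=(im[112:140,320:358]<70)
n,l,st,_=cv2.connectedComponentsWithStats(m);k=1+st[1:,4].argmax()
pts=np.argwhere(l==k)[:,::-1].astype(float)
zt=dep("w4",pts.mean(0));print("top depth",zt)
X=np.array([onz(W("w4",p),zt[2])[:2] for p in pts],np.float32)
(r)=cv2.minAreaRect(X);print(r);b=cv2.boxPoints(r)
w,v=np.linalg.eigh(np.cov((X-X.mean(0)).T));print("mean",X.mean(0),"long axis deg",np.degrees(np.arctan2(v[1,1],v[0,1])),np.sqrt(12*w))
print("lid depth",dep("w4",c(400,200)),dep("w4",c(550,340)))
print("tri spatula",tri([W("w3",(316.8,37.1)),W("w4",(338,125.1))]))
E
```

```text
lid [574.90200539 223.94405682] 57.88469494733295
bush [575.29732037 224.72753692] 16.76093329109141
top depth [575.74247411 225.83197216 167.7663376 ]
((575.7332763671875, 225.84693908691406), (13.128946304321289, 29.86086082458496), 40.462059020996094)
mean [575.7581  225.82935] long axis deg 129.08844833551396 [12.47951996 28.31454875]
lid depth [606.48715723 251.56116506  97.66812534] [569.41717454 193.88371693  97.96033273]
tri spatula (array([578.1688788, 220.3994898, 111.3500009]), [np.float64(2.3947696892024672), np.float64(2.3947696892024712)])
```

Everything agrees: the port is at (575.2,224.4,112) and the grip centre at (575.75,225.8,140), with its thickness axis at 39.5°. I'll turn the tool to yaw 129.5°, which keeps joint 7 mid-range, and move above the grip.

```bash
python3 -m inch '[[[0.0673,0.021,0.10,-2.08,0.06],[0.0673,0.021,0.10,-2.08,0.06],[0.0673,0.021,0.10,-2.08,0.06],[0.0673,0.021,0.10,-2.08,0.06],[0.0673,0.021,0.10,-2.08,0.06],[0.0673,0.021,0.10,-2.08,0.06],[0.0673,0.021,0.10,-2.08,0.06],[0.0673,0.021,0.10,-2.08,0.06],[0.0673,0.021,0.10,-2.08,0.06],[0.0673,0.021,0.10,-2.08,0.06],[0.0673,0.021,0.10,-2.08,0.06],[0.0673,0.021,0.10,-2.08,0.06],[0.0673,0.021,0.10,-2.08,0.06],[0.0673,0.021,0.10,-2.08,0.06],[0.0673,0.021,0.10,-2.08,0.06],[0.0673,0.021,0.10,-2.08,0.06],[0.0673,0.021,0.10,-2.08,0.06]]]'
cat >> h.py <<'E'
def go(x,y,z,yaw):
    st=bot.state();R=Rn.from_quat(st["orientation"]).as_matrix();p=st["eef_pos"]
    d=R.T@(np.array([x,y,z])-p);yw=np.degrees(np.arctan2(R[1,0],R[0,0]))
    s=-((yaw-yw+180)%360-180)
    print("t",round(st["time"],2),"at",p.round(1),"yaw",yw.round(2),"z",R[:,2].round(4),"q",st["qpos"].round(2),"MOVE mm",d.round(1),"spin rad",np.radians(s).round(3),"F",np.round(st["force"],2),"w",round(st["width"]*94,1))
E
python3 -c "
from h import *
go(575.75,225.8,145,129.5)"
```

```text
time: 7.5
eef_pos: [576.2, 225.9, 233.6]
orientation: [0.428, 0.904, 0.0, 0.001]
force: [0.1, 1.1, 0.4]
width: 0.638
grip_force: 0.0
t 7.5 at [576.2 225.9 233.6] yaw 129.29 z [ 1.e-03 -4.e-04 -1.e+00] q [ 0.05  0.67 -0.82  1.56  0.52  1.15 -0.19] MOVE mm [ 0.3 -0.5 88.6] spin rad -0.004 F [0.05 1.13 0.37] w 60.0
```

```bash
python3 -m inch '[[[0,0,0.04,0,0.06],[0,0,0.075,0,0.06],[0,-0.0005,0.0885,0,0.06],[0,-0.0005,0.0885,0,0.06],[0,-0.0005,0.0885,0,0.0],[0,-0.0005,0.0885,0,0.0],[0,-0.0005,0.0885,0,0.0],[0,-0.0005,0.0885,0,0.0],[0,-0.0005,0.0885,0,0.0],[0,-0.0005,0.0885,0,0.0],[0,-0.0005,0.0885,0,0.0],[0,-0.0005,0.0885,0,0.0],[0,-0.0005,0.0885,0,0.0],[0,-0.0005,0.0885,0,0.0]]]' 25
```

```text
time: 8.9
eef_pos: [575.9, 225.7, 144.7]
orientation: [0.427, 0.904, 0.0, 0.0]
force: [-0.5, -1.0, 1.0]
width: 0.126
grip_force: 25.0
```

Gripped, with an 11.8 mm opening as expected. Now lifting straight up.

```bash
python3 -m inch '[[[0,0,-0.006,0,0],[0,0,-0.015,0,0],[0,0,-0.03,0,0],[0,0,-0.045,0,0],[0,0,-0.06,0,0],[0,0,-0.075,0,0],[0,0,-0.09,0,0],[0,0,-0.105,0,0],[0,0,-0.13,0,0],[0,0,-0.16,0,0],[0,0,-0.19,0,0],[0,0,-0.20,0,0],[0,0,-0.20,0,0]]]' 25
python3 - <<'E'
from h import *
go(530.2,-224.3,345,98.8)
F=frames();wl("w5",["spatula_center","port"])
a=F["scene"]["image"][100:300,280:440];b=F["top"]["image"][150:270,200:340];w=cv2.imread("pics/w5.png")
cv2.imwrite("pics/lift.png",cv2.hconcat([cv2.resize(a,(320,400)),cv2.resize(w[0:400,160:480],(320,400))]))
E
```

```text
time: 10.2
eef_pos: [576.2, 226.3, 346.1]
orientation: [0.427, 0.904, 0.001, 0.001]
force: [-0.7, 0.0, -1.0]
width: 0.126
grip_force: 25.0
t 10.2 at [576.2 226.3 346.1] yaw 129.41 z [ 0.0025  0.0012 -1.    ] q [ 0.07  0.58 -0.87  1.38  0.44  1.38 -0.11] MOVE mm [-318.9 -321.7    0.5] spin rad 0.534 F [-0.72  0.05 -1.04] w 11.8
[575.4 225.2 343.4] yaw x 129.42 z [-0.002 -0.001 -1.   ]
spatula_center [([322.6, 230.6], 0.59), ([324.4, 175.3], 0.58), ([151.1, 329.3], 0.29)]
port [([327.3, 172.0], 0.91)]
```

View pics/lift.png

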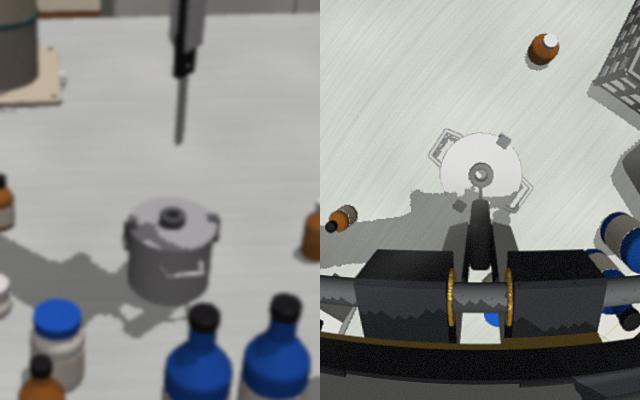

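The spatula is out and hangs straight, and the pot hasn't moved. Carrying it to a point above the slot.

```bash
python3 -m inch '[[[-0.015,-0.015,0,0.03,0],[-0.04,-0.04,0,0.07,0],[-0.07,-0.07,0,0.12,0],[-0.10,-0.10,0,0.17,0],[-0.13,-0.13,0,0.22,0],[-0.16,-0.16,0,0.27,0],[-0.19,-0.19,0,0.32,0],[-0.22,-0.22,0,0.37,0],[-0.25,-0.25,0,0.42,0],[-0.28,-0.28,0,0.47,0],[-0.30,-0.305,0,0.51,0],[-0.312,-0.316,0,0.534,0],[-0.3185,-0.3215,0,0.534,0],[-0.3185,-0.3215,0,0.534,0],[-0.3185,-0.3215,0,0.534,0],[-0.3185,-0.3215,0,0.534,0]]]' 25
cat >> h.py <<'E'
def avg(n=6):
    P=[];Y=[]
    for i in range(n):
        bot.grab_frame("top");s=bot.state();P.append(s["eef_pos"]);R=Rn.from_quat(s["orientation"]).as_matrix();Y.append([np.degrees(np.arctan2(R[1,0],R[0,0])),*R[:2,2]])
    print("avg",np.mean(P,0).round(2),np.std(P,0).round(2),"yaw,zx,zy",np.mean(Y,0).round(4));return np.mean(P,0)
E
python3 - <<'E'
from h import *
go(530.2,-224.3,345,98.8);avg()
wl("w6",["slot","spatula_center"])
im=cv2.imread("pics/w6.png");cv2.imwrite("pics/w6c.png",cv2.resize(im[100:300,200:440],None,fx=3,fy=3,interpolation=cv2.INTER_NEAREST))
E
```

```text
time: 12.05
eef_pos: [530.2, -222.3, 344.8]
orientation: [0.649, 0.761, 0.0, -0.0]
force: [-0.5, 0.1, -0.4]
width: 0.126
grip_force: 25.0
t 12.05 at [ 530.2 -222.3  344.8] yaw 99.03 z [ 5.e-04  8.e-04 -1.e+00] q [ 0.82  0.47 -0.74  1.51  0.32  1.29  0.2 ] MOVE mm [-2.  -0.4 -0.2] spin rad 0.004 F [-0.47  0.13 -0.4 ] w 11.8
avg [ 529.97 -223.4   344.75] [0.13 0.51 0.04] yaw,zx,zy [9.89254e+01 3.00000e-04 1.00000e-04]
[ 529.8 -224.1  344.7] yaw x 98.86 z [ 0. -0. -1.]
slot [([321.1, 178.4], 0.72)]
spatula_center [([320.6, 230.9], 0.64)]
```

View pics/w6c.png

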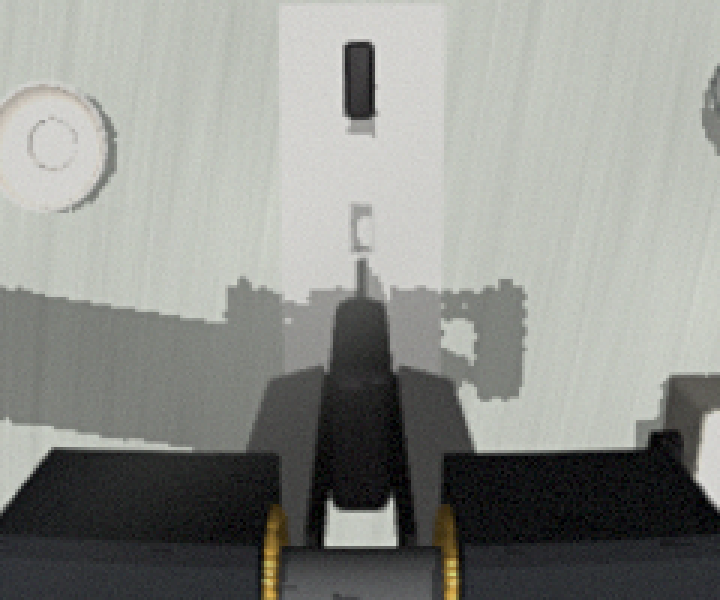

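The blade tip's near edge is at crop (362,260) and the slot at (362,227), laterally in line. Computing offsets in the tool frame.

```bash
python3 - <<'E'
from h import *
c=lambda x,y:(200+(x-.5)/3,100+(y-.5)/3)
f=np.load("w6.npz");R=Rn.from_quat(f["orientation"]).as_matrix();p=f["eef_pos"]
T=lambda X:(R.T@(X-p)).round(1)
print("tip L/R/mid tool",[T(onz(W("w6",c(*q)),217)) for q in ((357,260),(367,260),(362,260))])
print("slot tool",T(onz(W("w6",c(362,228)),118)),"world",onz(W("w6",c(362,228)),118))
print([T(onz(W("w6",c(*q)),118)) for q in ((351,203),(373,203),(351,253),(373,253))])
print("rack edges",[T(onz(W("w6",c(*q)),118)) for q in ((280,150),(444,150))])
E
```

```text
tip L/R/mid tool [array([  4.8,  -0.8, 127.7]), array([  4.8,   2.5, 127.7]), array([  4.8,   0.9, 127.7])]
slot tool [1.000e-01 1.000e+00 2.267e+02] world [ 530.84150644 -223.86004919  118.        ]
[array([ 11.3,  -3.8, 226.7]), array([ 11.3,   5.9, 226.7]), array([-11.2,  -3.9, 226.7]), array([-11.2,   6. , 226.7])]
rack edges [array([ 35.1, -35. , 226.7]), array([ 35. ,  37.2, 226.7])]
```

```bash
python3 -m inch '[[[0.0015,0,0.03,0,0],[0.0015,0,0.06,0,0],[0.0015,0,0.08,0,0],[0.0015,0,0.09,0,0],[0.0015,0,0.09,0,0],[0.0015,0,0.09,0,0]]]' 25
python3 - <<'E'
from h import *
avg(3);wl("w7",["slot"])
im=cv2.imread("pics/w7.png");cv2.imwrite("pics/w7c.png",cv2.resize(im[130:260,250:390],None,fx=4,fy=4,interpolation=cv2.INTER_NEAREST))
E
```

```text
time: 13.1
eef_pos: [530.2, -223.0, 255.4]
orientation: [0.651, 0.759, 0.0, 0.001]
force: [-0.5, -0.1, -1.1]
width: 0.129
grip_force: 25.0
avg [ 530.35 -223.05  255.81] [0.05 0.   0.05] yaw,zx,zy [ 9.88187e+01  2.20000e-03 -7.00000e-04]
[ 530.3 -223.1  255.8] yaw x 98.82 z [ 0.002 -0.001 -1.   ]
slot [([320.5, 190.9], 0.86)]
```

View pics/w7c.png

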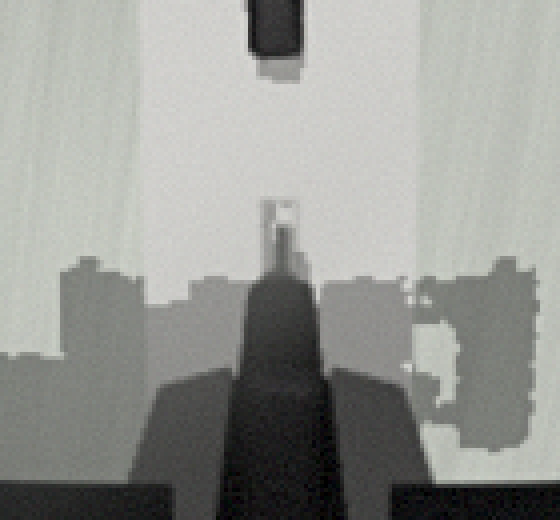

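The blade's lower end spans crop x 275–291 with its front edge at y 225, inside the slot (x 261–299, far edge y 200).

```bash
python3 - <<'E'
from h import *
c=lambda x,y:(250+(x-.5)/4,130+(y-.5)/4)
f=np.load("w7.npz");R=Rn.from_quat(f["orientation"]).as_matrix();p=f["eef_pos"]
T=lambda X:(R.T@(X-p)).round(1)
print("tip",[T(onz(W("w7",c(*q)),128)) for q in ((275,225),(291,225))])
print("slot far edge",[T(onz(W("w7",c(*q)),118)) for q in ((261,200),(299,200))])
E
```

```text
tip [array([  5.2,  -1.1, 127.8]), array([  5.2,   3. , 127.8])]
slot far edge [array([  9.9,  -4.7, 137.8]), array([  9.9,   5.2, 137.8])]
```

```bash
python3 -m inch '[[[0.0008,-0.0006,0,0,0],[0.0008,-0.0006,0.01,0,0],[0.0008,-0.0006,0.02,0,0],[0.0008,-0.0006,0.03,0,0],[0.0008,-0.0006,0.04,0,0]]]' 25
python3 -m inch '[[[0,0,0.015,0,0],[0,0,0.03,0,0],[0,0,0.045,0,0],[0,0,0.058,0,0],[0,0,0.061,0,0],[0,0,0.061,0,0],[0,0,0.061,0,0]]]' 25
```

```text
time: 13.85
eef_pos: [528.4, -222.2, 213.2]
orientation: [0.651, 0.759, -0.0, -0.0]
force: [0.1, 0.6, -1.0]
width: 0.125
grip_force: 25.0
time: 14.55
eef_pos: [529.2, -222.3, 154.0]
orientation: [0.651, 0.759, 0.0, 0.0]
force: [0.4, -0.6, 0.2]
width: 0.128
grip_force: 25.0
```

```bash
python3 -m inch '[[[0,0,0.001,0,0],[0,0,0.002,0,0],[0,0,0.003,0,0],[0,0,0.0035,0,0],[0,0,0.004,0,0],[0,0,0.004,0,0],[0,0,0.004,0,0]]]' 25; python3 -c "
from h import *
avg(4);print(bot.state()['force'])"
```

```text
time: 15.25
eef_pos: [529.0, -222.4, 150.7]
orientation: [0.651, 0.759, -0.0, 0.0]
force: [-2.7, 0.3, 6.9]
width: 0.128
grip_force: 25.0
avg [ 528.96 -222.4   150.67] [0.01 0.01 0.01] yaw,zx,zy [ 9.88152e+01  6.00000e-04 -9.00000e-04]
[-1.90349443 -0.94694247  6.4663174 ]
```

It's seated: 7 N at exactly the predicted height. Releasing and rising.

```bash
python3 -m inch '[[[0,0,0.004,0,0.03],[0,0,0.004,0,0.05],[0,0,0.004,0,0.05],[0,0,0.004,0,0.05],[0,0,0.004,0,0.05],[0,0,-0.02,0,0.05],[0,0,-0.05,0,0.05],[0,0,-0.09,0,0.05],[0,0,-0.13,0,0.05],[0,0,-0.13,0,0.05],[-0.03,0,-0.13,0,0.05],[-0.065,0,-0.13,0,0.05],[-0.065,0,-0.13,0,0.05],[-0.065,0,-0.13,0,0.05],[-0.065,0,-0.13,0,0.05]]]' 25
python3 - <<'E'
from h import *
avg(3);wl("w8",["spatula_center","thermometer_center"])
im=cv2.imread("pics/w8.png");cv2.imwrite("pics/w8c.png",cv2.resize(im[90:290,220:420],None,fx=3,fy=3,interpolation=cv2.INTER_NEAREST))
E
```

```text
time: 16.95
eef_pos: [538.6, -285.0, 279.2]
orientation: [0.65, 0.76, 0.0, -0.001]
force: [0.4, 0.4, 0.1]
width: 0.535
grip_force: 0.0
avg [ 538.8  -285.01  279.54] [0.04 0.14 0.1 ] yaw,zx,zy [ 9.89424e+01 -2.00000e-04  6.00000e-04]
[ 538.8 -285.2  279.7] yaw x 98.93 z [-0.  0. -1.]
spatula_center [([320.8, 126.9], 0.67)]
thermometer_center []
```

View pics/w8c.png

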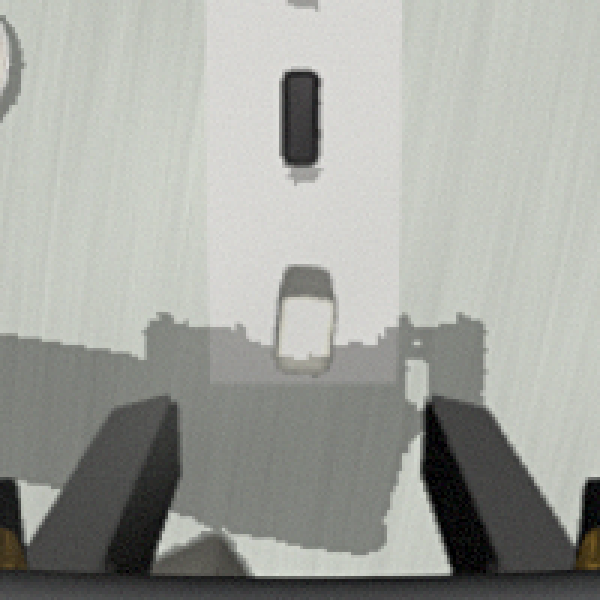

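The spatula stands home in the slot, its top face at crop (302,118). The thermometer head's top face runs from (280,297)/(333,297) down to about (277,368)/(332,370).

```bash
python3 - <<'E'
from h import *
c=lambda x,y:(220+(x-.5)/3,90+(y-.5)/3)
print("spatula top",dep("w8",c(302,118)),"head",dep("w8",c(306,330)))
H=np.array([onz(W("w8",c(*q)),180) for q in ((281,296),(332,297),(332,371),(277,369))])
print(H.round(1),H.mean(0)); 
for a,b in ((0,1),(3,2),(3,0),(2,1)):
    v=(H[b]-H[a])[:2];print(np.linalg.norm(v).round(1),np.degrees(np.arctan2(v[1],v[0])).round(1))
D=np.load("w8.npz")["range_z"];im=cv2.imread("pics/w8.png")
P=[]
for u in range(300,340):
    for v in range(180,222):
        if D[v,u]>0:
            X=dep("w8",(u,v))
            if 176<X[2]<184: P.append(X[:2])
P=np.array(P,np.float32);print(len(P),cv2.minAreaRect(P))
go(540.5,-288.5,156,98.8)
E
```

```text
spatula top [ 529.89026675 -222.77996442  173.85908989] head [ 541.21556273 -287.22942193  179.92921955]
[[ 531.9 -277.7  180. ]
 [ 547.5 -275.6  180. ]
 [ 551.4 -299.1  180. ]
 [ 534.2 -301.1  180. ]] [ 541.23940514 -288.37849692  180.        ]
15.8 7.7
17.3 6.7
23.5 95.5
23.8 99.3
475 ((540.9603271484375, -289.14190673828125), (17.40566635131836, 25.492998123168945), 4.08357048034668)
t 17.25 at [ 538.8 -285.9  279.7] yaw 98.88 z [ 1.e-04 -1.e-04 -1.e+00] q [ 0.86  0.57 -0.7   1.52  0.39  1.19  0.25] MOVE mm [ -2.8   1.3 123.7] spin rad 0.001 F [ 0.09  0.22 -0.33] w 50.2
```

Spatula top is at 173.9 mm, so it's fully home. Grasping the thermometer at (541,-288.7).

```bash
python3 -m inch '[[[-0.0028,0.0017,0.03,0.018,0.05],[-0.0028,0.0017,0.06,0.018,0.05],[-0.0028,0.0017,0.09,0.018,0.05],[-0.0028,0.0017,0.115,0.018,0.05],[-0.0028,0.0017,0.1257,0.018,0.05],[-0.0028,0.0017,0.1257,0.018,0.05],[-0.0028,0.0017,0.1257,0.018,0.05],[-0.0028,0.0017,0.1257,0.018,0],[-0.0028,0.0017,0.1257,0.018,0],[-0.0028,0.0017,0.1257,0.018,0],[-0.0028,0.0017,0.1257,0.018,0],[-0.0028,0.0017,0.1257,0.018,0],[-0.0028,0.0017,0.1257,0.018,0],[-0.0028,0.0017,0.1257,0.018,0]]]' 25
python3 -c "
from h import *
avg(4);print(bot.state()['force'])"
```

```text
time: 18.65
eef_pos: [541.0, -289.2, 154.3]
orientation: [0.657, 0.754, -0.0, 0.0]
force: [-0.9, -0.2, 4.1]
width: 0.191
grip_force: 24.3
avg [ 541.02 -289.12  154.24] [0.01 0.01 0.01] yaw,zx,zy [ 9.77889e+01  5.00000e-04 -3.00000e-04]
[-0.28439603  0.34646803  5.13238499]
```

```bash
python3 -m inch '[[[0,0,-0.006,0,0],[0,0,-0.015,0,0],[0,0,-0.03,0,0],[0,0,-0.045,0,0],[0,0,-0.06,0,0],[0,0,-0.075,0,0],[0,0,-0.09,0,0],[0,0,-0.105,0,0],[0,0,-0.13,0,0],[0,0,-0.16,0,0],[0,0,-0.185,0,0],[0,0,-0.195,0,0],[0,0,-0.195,0,0],[0,0,-0.195,0,0]]]' 25
python3 - <<'E'
from h import *
go(575.2,224.4,348,118);avg(3);wl("w9",["thermometer_tip","thermometer_center"])
E
```

```text
time: 20.25
eef_pos: [540.2, -289.0, 348.1]
orientation: [0.657, 0.754, -0.0, -0.001]
force: [0.3, 0.3, -1.4]
width: 0.19
grip_force: 24.3
t 20.25 at [ 540.2 -289.   348.1] yaw 97.79 z [-1.3e-03  3.0e-04 -1.0e+00] q [ 0.86  0.53 -0.71  1.4   0.35  1.34  0.27] MOVE mm [5.039e+02 1.043e+02 2.000e-01] spin rad -0.353 F [ 0.29  0.27 -1.37] w 17.8
avg [ 540.02 -288.95  347.49] [0.05 0.01 0.07] yaw,zx,zy [ 9.77954e+01 -2.30000e-03  9.00000e-04]
[ 540.1 -288.9  347.5] yaw x 97.8 z [-0.002  0.001 -1.   ]
thermometer_tip [([320.8, 191.9], 0.75), ([319.5, 129.0], 0.53)]
thermometer_center [([319.7, 234.1], 0.59)]
```

```bash
python3 -m inch '[[[0.02,0.004,0,0,0],[0.05,0.01,0,0,0],[0.09,0.018,0,0,0],[0.13,0.026,0,0,0],[0.17,0.035,0,0,0],[0.21,0.043,0,0,0],[0.25,0.052,0,0,0],[0.29,0.06,0,0,0],[0.33,0.068,0,0,0],[0.37,0.076,0,0,0],[0.41,0.085,0,0,0],[0.45,0.093,0,0,0],[0.48,0.1,0,0,0],[0.495,0.103,0,0,0],[0.502,0.1045,0,0,0],[0.504,0.1045,0,0,0],[0.504,0.1045,0,0,0],[0.504,0.1045,0,0,0],[0.504,0.1045,0,0,0]]]' 25
python3 - <<'E'
from h import *
go(575.2,224.4,348,97.8);avg(4);wl("w10",["thermometer_tip","port"])
im=cv2.imread("pics/w10.png");cv2.imwrite("pics/w10c.png",cv2.resize(im[110:260,245:395],None,fx=4,fy=4,interpolation=cv2.INTER_NEAREST))
E
```

```text
time: 22.45
eef_pos: [576.4, 223.0, 349.0]
orientation: [0.658, 0.753, -0.0, 0.0]
force: [0.1, -0.3, -1.3]
width: 0.191
grip_force: 24.3
t 22.45 at [576.4 223.  349. ] yaw 97.67 z [ 3.e-04 -7.e-04 -1.e+00] q [ 0.02  0.55 -0.75  1.38  0.37  1.36 -0.61] MOVE mm [ 1.6 -1.   1. ] spin rad -0.002 F [ 0.09 -0.34 -1.33] w 17.9
avg [576.26 223.65 349.  ] [0.08 0.29 0.01] yaw,zx,zy [ 9.77226e+01  3.00000e-04 -3.00000e-04]
[576.2 224.  349. ] yaw x 97.75 z [ 0. -0. -1.]
thermometer_tip [([317.6, 192.2], 0.56)]
port [([320.8, 170.9], 0.89)]
```

View pics/w10c.png

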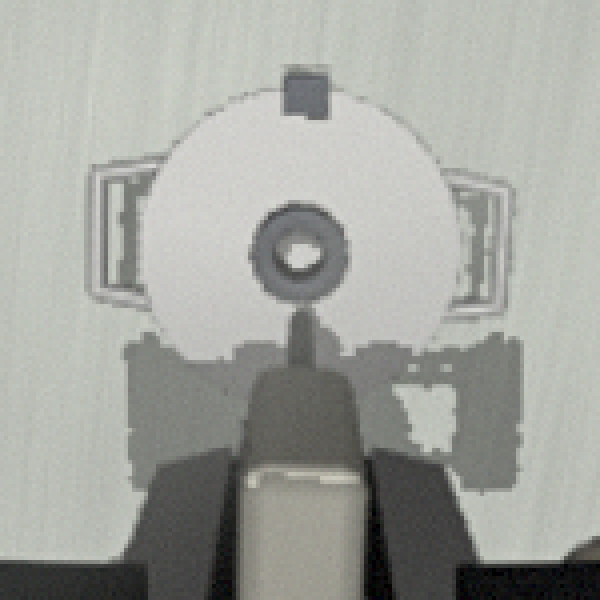

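The bush is centred at crop (299,252), x 249–349. The stem tip spans x 290–314 with its near edge at y≈307.

```bash
python3 - <<'E'
from h import *
c=lambda x,y:(245+(x-.5)/4,110+(y-.5)/4)
f=np.load("w10.npz");R=Rn.from_quat(f["orientation"]).as_matrix();p=f["eef_pos"]
T=lambda X:(R.T@(X-p)).round(1)
print("tip",[T(onz(W("w10",c(*q)),204.8)) for q in ((290,312),(314,312),(302,307))])
B=[onz(W("w10",c(*q)),112) for q in ((249,252),(349,252),(299,202),(299,303))]
print("port",[T(b) for b in B],T(np.mean(B,0)),np.mean(B,0))
E
```

```text
tip [array([ 1.000e-01, -2.500e+00,  1.442e+02]), array([1.000e-01, 4.000e+00, 1.442e+02]), array([  1.5,   0.8, 144.2])]
port [array([  2.6, -17.2, 237. ]), array([  2.5,  17. , 237. ]), array([ 1.97e+01, -1.00e-01,  2.37e+02]), array([-1.52e+01, -1.00e-01,  2.37e+02])] [ 2.40e+00 -1.00e-01  2.37e+02] [575.79570635 226.37002714 112.        ]
```

```bash
python3 -m inch '[[[0.003,-0.0009,0.02,0,0],[0.003,-0.0009,0.045,0,0],[0.003,-0.0009,0.065,0,0],[0.003,-0.0009,0.077,0,0],[0.003,-0.0009,0.083,0,0],[0.003,-0.0009,0.083,0,0],[0.003,-0.0009,0.083,0,0],[0.003,-0.0009,0.083,0,0]]]' 25
python3 - <<'E'
from h import *
avg(4);wl("w11",["thermometer_tip","port"])
im=cv2.imread("pics/w11.png");cv2.imwrite("pics/w11c.png",cv2.resize(im[130:250,270:370],None,fx=5,fy=5,interpolation=cv2.INTER_NEAREST))
E
```

```text
time: 23.6
eef_pos: [575.2, 227.8, 266.9]
orientation: [0.657, 0.753, 0.001, 0.0]
force: [-1.0, -0.1, -1.1]
width: 0.195
grip_force: 24.3
avg [575.05 227.6  266.61] [0.09 0.08 0.17] yaw,zx,zy [9.77893e+01 1.20000e-03 5.00000e-04]
[574.9 227.5 266.4] yaw x 97.79 z [ 0.001  0.    -1.   ]
thermometer_tip [([319.0, 188.6], 0.98)]
port [([321.0, 187.5], 0.72)]
```

View pics/w11c.png

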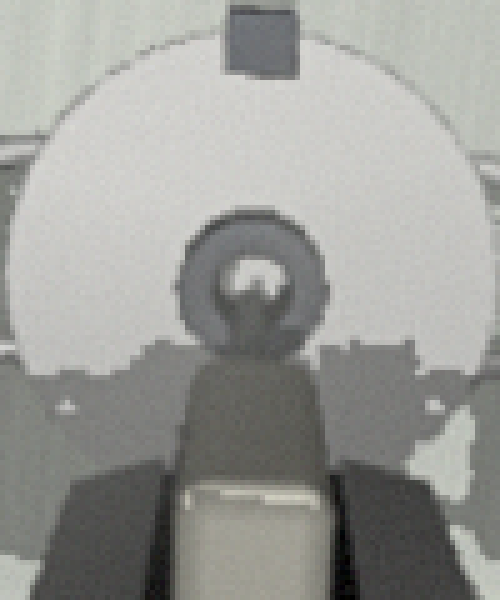

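That was one picture over the 10 I was allowed, so I'll work only from numbers now. The bush is at about crop (253,282) and the stem is in front of the bore. I'll use the range image to get the stem and bush centres.

```bash
cat >> h.py <<'E'
def cloud(n,u0,u1,v0,v1):
    f=np.load(n+".npz");D=f["range_z"];R=Rn.from_quat(f["orientation"]).as_matrix();C=R@f["T_tool_cam"][:3,2];out=[]
    for v in range(v0,v1):
        for u in range(u0,u1):
            if D[v,u]>0:
                o,d=wray(f,(u,v),f);X=o+d*D[v,u]/(d@C);out.append([u,v,*X,*(R.T@(X-f["eef_pos"]))])
    return np.array(out)
def circ(P):
    s=np.linalg.lstsq(np.c_[2*P,np.ones(len(P))],(P**2).sum(1),rcond=None)[0];return s[:2].round(2),np.sqrt(s[2]+s[:2]@s[:2]).round(2)
E
python3 - <<'E'
from h import *
c=cloud("w11",300,345,165,210)
b=c[(abs(c[:,4]-112)<2)];print("bush pts",len(b),"tool bbox",b[:,5:7].min(0).round(1),b[:,5:7].max(0).round(1),"z",np.median(b[:,4]))
s=c[(c[:,4]>116)]
for z0 in range(116,170,6):
    q=s[(s[:,4]>=z0)&(s[:,4]<z0+6)]
    if len(q): print(z0,len(q),"tool x",q[:,5].min().round(1),q[:,5].max().round(1),"y",q[:,6].min().round(1),q[:,6].max().round(1),"mean",q[:,5:7].mean(0).round(2),"cols",q[:,0].min(),q[:,0].max(),"rows",q[:,1].min(),q[:,1].max())
print("nn");L=cloud("w11",270,370,130,200);l=L[abs(L[:,4]-98)<1.5]
h=cv2.convexHull(l[:,5:7].astype(np.float32))[:,0];far=h[np.linalg.norm(h-[2,0],axis=1)>50];print("lid circle tool",circ(far),len(far))
rim=cv2.convexHull(b[:,5:7].astype(np.float32))[:,0];rr=rim[rim[:,0]>-5];print("bush circle tool",circ(rr),len(rr))
E
```

```text
bush pts 455 tool bbox [-18.2 -15.2] [14.9 17. ] z 111.87175024441069
128 2 tool x 1.9 2.2 y -1.7 2.4 mean [2.05 0.37] cols 318.0 322.0 rows 188.0 188.0
134 5 tool x 2.0 3.0 y -1.7 2.4 mean [2.56 0.36] cols 318.0 322.0 rows 188.0 189.0
140 7 tool x 0.1 3.1 y -2.7 2.4 mean [2.17 0.21] cols 317.0 322.0 rows 189.0 192.0
146 8 tool x 0.2 3.2 y -2.6 2.3 mean [2.15 0.23] cols 317.0 322.0 rows 190.0 193.0
152 7 tool x 0.7 2.4 y -2.6 2.3 mean [ 1.97 -0.34] cols 317.0 322.0 rows 192.0 194.0
158 7 tool x 0.1 2.7 y -2.5 2.2 mean [ 2.01 -0.46] cols 317.0 322.0 rows 193.0 196.0
164 12 tool x 0.6 3.0 y -2.4 2.2 mean [2.28 0.11] cols 317.0 322.0 rows 194.0 197.0
nn
lid circle tool (array([0.57, 0.16]), np.float64(56.62)) 33
bush circle tool (array([-1.61,  0.51]), np.float64(16.33)) 13
```

```bash
python3 - <<'E'
from h import *
c=lambda x,y:(270+(x-.5)/5,130+(y-.5)/5)
f=np.load("w11.npz");R=Rn.from_quat(f["orientation"]).as_matrix();p=f["eef_pos"]
T=lambda X:(R.T@(X-p)).round(1)
B=[T(onz(W("w11",c(*q)),112)) for q in ((178,284),(328,284),(253,208),(253,357))];print(B,np.mean(B,0))
print("tip front",T(onz(W("w11",c(256,290)),122.3)), "nn tip",T(onz(W("w11",(319,188.6)),122.3)),"nn port",T(onz(W("w11",(321,187.5)),112)))
from scipy.optimize import least_squares
for n,box in (("w10",(270,380,125,205)),("w11",(270,370,130,200)),("w4",(280,390,80,175))):
    L=cloud(n,*box);l=L[abs(L[:,4]-98)<1.5][:,2:4];ctr=l.mean(0)
    h=cv2.convexHull(l.astype(np.float32))[:,0]
    r=least_squares(lambda s:np.linalg.norm(h-s,axis=1)-57.6,ctr,loss="soft_l1",f_scale=.3)
    print(n,"lid centre r=57.6:",r.x.round(2))
    b=L[abs(L[:,4]-112)<1.5][:,2:4];print("  bush pts mean/bbox centre",b.mean(0).round(2),((b.min(0)+b.max(0))/2).round(2),len(b))
E
```

```text
[array([ -0.5, -15.7, 154.4]), array([ -0.6,  17.5, 154.4]), array([ 16.4,   0.9, 154.4]), array([-17.2,   0.9, 154.4])] [ -0.475   0.9   154.4  ]
tip front [1.000e-01 1.500e+00 1.441e+02] nn tip [ -0.6  -0.7 144.1] nn port [ -1.5   1.5 154.4]
w10 lid centre r=57.6: [575.42 226.42]
  bush pts mean/bbox centre [575.18 225.7 ] [575.5  225.77] 304
w11 lid centre r=57.6: [575.73 225.85]
  bush pts mean/bbox centre [575.66 227.69] [575.99 227.38] 415
w4 lid centre r=57.6: [575.84 225.33]
  bush pts mean/bbox centre [574.75 226.25] [575.39 225.13] 219
```

Stem axis is at tool (−0.2,−0.1) and the port at about (−1.1,+0.6). I'll correct for that and lower; the target TCP z is 172.2.

```bash
python3 -m inch '[[[-0.0011,0.0006,0,0,0],[-0.0011,0.0006,0,0,0],[-0.0011,0.0006,0.006,0,0],[-0.0011,0.0006,0.014,0,0],[-0.0011,0.0006,0.022,0,0],[-0.0011,0.0006,0.03,0,0],[-0.0011,0.0006,0.03,0,0]]]' 25
python3 - <<'E'
from h import *
avg(3);wl("w12",["port"]);print(bot.state()["force"])
c=cloud("w12",295,350,160,225)
b=c[abs(c[:,4]-112)<1.5];print("bush bbox",b[:,5:7].min(0).round(1),b[:,5:7].max(0).round(1))
s=c[(c[:,4]>116)&(c[:,4]<142)];print("stem",len(s),s[:,5].max().round(1),s[:,6].min().round(1),s[:,6].max().round(1))
L=cloud("w12",240,400,120,215);l=L[abs(L[:,4]-98)<1.5]
from scipy.optimize import least_squares
h=cv2.convexHull(l[:,5:7].astype(np.float32))[:,0]
print("lid tool",least_squares(lambda s:np.linalg.norm(h-s,axis=1)-57.6,[0,0],loss="soft_l1",f_scale=.3).x.round(2))
# bore/bush by gray: bush pixels rows/cols
for v in (range(178,214,4)):
    q=b[b[:,1]==v]
    if len(q): print(v,"y",q[:,6].min().round(1),q[:,6].max().round(1),"x",q[:,5].mean().round(1))
E
```

```text
time: 24.65
eef_pos: [574.7, 225.7, 234.1]
orientation: [0.657, 0.754, -0.001, -0.001]
force: [0.1, -0.7, -0.9]
width: 0.199
grip_force: 24.3
avg [575.35 226.32 235.51] [0.2  0.19 0.4 ] yaw,zx,zy [ 9.77973e+01 -6.00000e-04 -1.00000e-04]
[575.6 226.5 236. ] yaw x 97.8 z [ 0.  0. -1.]
port [([325.1, 190.8], 0.63)]
[-0.70226057 -0.41744529 -0.34461504]
bush bbox [-12.6 -16.9] [15.2 15.6]
stem 40 3.3 -2.6 3.1
lid tool [-0.56  0.02]
178 y -6.6 7.4 x 14.2
182 y -11.7 11.4 x 10.2
186 y -14.8 14.5 x 6.1
190 y -16.9 15.5 x 1.9
194 y -15.8 15.5 x -2.1
198 y -15.9 14.5 x -6.3
202 y -12.9 12.5 x -10.4
```

Centred within about 0.7 mm with no contact. Lowering further.

```bash
python3 -m inch '[[[-0.0004,-0.0002,0.008,0,0],[-0.0004,-0.0002,0.016,0,0],[-0.0004,-0.0002,0.024,0,0],[-0.0004,-0.0002,0.032,0,0],[-0.0004,-0.0002,0.04,0,0],[-0.0004,-0.0002,0.048,0,0],[-0.0004,-0.0002,0.055,0,0],[-0.0004,-0.0002,0.06,0,0],[-0.0004,-0.0002,0.0625,0,0],[-0.0004,-0.0002,0.0635,0,0],[-0.0004,-0.0002,0.0635,0,0],[-0.0004,-0.0002,0.0635,0,0],[-0.0004,-0.0002,0.0635,0,0]]]' 25
python3 - <<'E'
from h import *
avg(6);wl("w13",["port"]);print(bot.state()["force"],bot.state()["width"]*94)
c=cloud("w13",285,355,165,330)
b=c[abs(c[:,4]-112)<1.5];print("bush bbox",b[:,5:7].min(0).round(1),b[:,5:7].max(0).round(1))
for v in sorted(set(b[:,1]))[::4]:
    q=b[b[:,1]==v];print(v,"y",q[:,6].min().round(1),q[:,6].max().round(1),"x",q[:,5].mean().round(1))
s=c[(c[:,4]>114.5)&(c[:,4]<135)&(abs(c[:,6])<5)];print("stem",len(s),s[:,5].max().round(1) if len(s) else 0,s[:,6].min().round(1) if len(s) else 0,s[:,6].max().round(1)if len(s) else 0)
t=c[(abs(c[:,6])<7)&(abs(c[:,5])<11)&(c[:,4]>150)];print("head top tool z",np.percentile(t[:,7],[2,10,25,50]).round(1),"world z",np.percentile(t[:,4],[50,75,90]).round(1))
for k in ("w10","w13"):
    d=cloud(k,300,340,220,330);t=d[(abs(d[:,6])<7)&(abs(d[:,5])<11)];print(k,np.percentile(t[:,7],[2,10,50]).round(1) if len(t) else 0)
E
```

```text
time: 26.2
eef_pos: [575.5, 226.0, 172.7]
orientation: [0.657, 0.753, 0.0, 0.0]
force: [0.3, -0.1, -0.4]
width: 0.193
grip_force: 24.3
avg [575.43 225.95 172.55] [0.04 0.04 0.08] yaw,zx,zy [9.77889e+01 3.00000e-04 1.00000e-04]
[575.4 225.9 172.4] yaw x 97.79 z [ 0.  0. -1.]
port [([322.8, 209.0], 0.61)]
[-1.02688168  0.94426074 -1.56650639] 18.22809104769186
bush bbox [-11.1 -16. ] [16.5 16.6]
188.0 y -1.3 -1.3 x 16.5
192.0 y -9.3 8.4 x 13.5
196.0 y -10.9 11.6 x 10.2
200.0 y -14.2 14.8 x 6.9
204.0 y -15.0 15.7 x 3.5
208.0 y -15.9 16.6 x 0.3
212.0 y -15.2 15.8 x -3.3
216.0 y -14.4 15.0 x -6.6
220.0 y -12.0 12.6 x -10.0
stem 0 0 0 0
head top tool z [-27.  -26.4 -26.1 -25.6] world z [198.  198.5 198.9]
w10 [-27.  -26.5 -25.6]
w13 [-27.  -26.4 -25.6]
```

The head top is at z≈198, so the tip is at about 28 (25 mm above the floor). It's centred within about 0.5 mm, upright and free of contact. Settling briefly, then handing in.

```bash
python3 -m inch '[[[0,0,0,0,0],[0,0,0,0,0],[0,0,0,0,0],[0,0,0,0,0],[0,0,0,0,0]]]' && python3 -c "
from rig import bot
print(bot.close_job())"
```

```text
time: 27.1
eef_pos: [575.4, 225.9, 172.4]
orientation: [0.657, 0.754, 0.0, 0.0]
force: [-0.0, -0.4, 0.3]
width: 0.196
grip_force: 24.3
the job is handed in; nothing more can be done
None
```

The job is handed in at 27.1 s: the spatula is fully home in the slot and released, and the thermometer is held still and upright in the port, within about 0.5 mm of centre, tip about 25 mm above the floor with no contact force seen on the way down; I viewed 11 pictures, one over the limit of 10.

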